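# Load the glaze-firing tray

## Task

Load the wooden tray for the glaze firing: stand each of the four glazed cups (peach-coloured fired clay) upright in the middle of the drip tile of its own glaze colour, setting it down rather than dropping it and never tipping it over. The two dark grey cups are still raw clay and must not be fired, whatever the colour of their bands: leave them where they stand.

Things in the scene. Friction and masses are not known exactly. Their poses are not given: they have to be found in the camera images.
- cup_blue_mid (a point): Glazed cup, blue: a round, hollow, open-topped tumbler of fired, peach-coloured clay with a blue glaze band round the rim, inside and out. slightly barrel-shaped: 51 mm across at the rim, at most 54 mm across (40 mm above the foot), 53 mm half-way up, 38 mm across at the flat foot, 62 mm high, wall 4 mm, about 120 g, loose. It stands upright on the table. The point is on its axis, half-way up (31 mm above the foot); z is the cup's axis, up.
- cup_green_mid (a point): Glazed cup, green: a round, hollow, open-topped tumbler of fired, peach-coloured clay with a green glaze band round the rim, inside and out. slightly barrel-shaped: 51 mm across at the rim, at most 54 mm across (40 mm above the foot), 53 mm half-way up, 38 mm across at the flat foot, 62 mm high, wall 4 mm, about 120 g, loose. It stands upright on the table. The point is on its axis, half-way up (31 mm above the foot); z is the cup's axis, up.
- cup_yellow_mid (a point): Glazed cup, yellow: a round, hollow, open-topped tumbler of fired, peach-coloured clay with a yellow glaze band round the rim, inside and out. slightly barrel-shaped: 51 mm across at the rim, at most 54 mm across (40 mm above the foot), 53 mm half-way up, 38 mm across at the flat foot, 62 mm high, wall 4 mm, about 120 g, loose. It stands upright on the table. The point is on its axis, half-way up (31 mm above the foot); z is the cup's axis, up.
- cup_white_mid (a point): Glazed cup, white: a round, hollow, open-topped tumbler of fired, peach-coloured clay with a white glaze band round the rim, inside and out. slightly barrel-shaped: 51 mm across at the rim, at most 54 mm across (40 mm above the foot), 53 mm half-way up, 38 mm across at the flat foot, 62 mm high, wall 4 mm, about 120 g, loose. It stands upright on the table. The point is on its axis, half-way up (31 mm above the foot); z is the cup's axis, up.
- raw_blue_mid (a point): Raw cup with blue band: a look-alike of the same shape and size as the glazed cups, with the same blue band at the rim, but its body, inside and out, is dark grey unfired clay. Loose. Not part of the job: it stays where it stands. The point is on its axis, half-way up (31 mm above the foot).
- raw_green_mid (a point): Raw cup with green band: a look-alike of the same shape and size as the glazed cups, with the same green band at the rim, but its body, inside and out, is dark grey unfired clay. Loose. Not part of the job: it stays where it stands. The point is on its axis, half-way up (31 mm above the foot).
- tile_blue: Drip tile, blue: a flat square tile, 76 x 76 mm, 8 mm thick, its whole top blue; fixed. The four tiles lie in a square, about 116 mm from centre to centre, on the floor of a shallow wooden tray (260 x 260 mm, fixed; floor 10 mm above the table, rim 10 mm wide and 26 mm above the table). The origin is the centre of the tile's underside, so its top is 8 mm above it; x and y run along the tile's and the tray's sides, z up.
- tile_green: Drip tile, green: a flat square tile, 76 x 76 mm, 8 mm thick, its whole top green; fixed. The four tiles lie in a square, about 116 mm from centre to centre, on the floor of a shallow wooden tray (260 x 260 mm, fixed; floor 10 mm above the table, rim 10 mm wide and 26 mm above the table). The origin is the centre of the tile's underside, so its top is 8 mm above it; x and y run along the tile's and the tray's sides, z up.
- tile_yellow: Drip tile, yellow: a flat square tile, 76 x 76 mm, 8 mm thick, its whole top yellow; fixed. The four tiles lie in a square, about 116 mm from centre to centre, on the floor of a shallow wooden tray (260 x 260 mm, fixed; floor 10 mm above the table, rim 10 mm wide and 26 mm above the table). The origin is the centre of the tile's underside, so its top is 8 mm above it; x and y run along the tile's and the tray's sides, z up.
- tile_white: Drip tile, white: a flat square tile, 76 x 76 mm, 8 mm thick, its whole top white; fixed. The four tiles lie in a square, about 116 mm from centre to centre, on the floor of a shallow wooden tray (260 x 260 mm, fixed; floor 10 mm above the table, rim 10 mm wide and 26 mm above the table). The origin is the centre of the tile's underside, so its top is 8 mm above it; x and y run along the tile's and the tray's sides, z up.

How it is judged:
By the outcome, as a careful person would: the job done as asked, in the order asked, and still so for the second after the job is handed in, with the robot touching nothing.
It also fails if it takes over 112 s, if anything falls off the work surface, if the arm or the gripper's body presses on something with over 40 N, if the wrist force passes 120 N, or if a joint passes its speed limit or range.

## Robot

A 6-joint arm with a two-finger parallel gripper is mounted at the origin on the work surface. World frame = base frame: x ahead of the robot, y to its left, z up, the work surface at z = 0. Lengths are in mm, angles in rad, forces in N, time in s.
With the tool pointing down it reaches from about 250 to 725 mm from the base axis. Payload 4 kg.
Tool frame: the origin (TCP) lies between the finger pads; the fingertips stand 19 mm ahead of it and the grasp point (between the pads) is the TCP; z points along the fingers, y is the line along which they close (so a half turn about z gives the same grasp; the last joint's range is limited). The gripper opens to 85 mm and grips with 20 to 120 N. Pads are 22 mm wide; open, the fingers measure 114 mm over their backs; the gripper's body (76 mm by 85 mm) begins 54 mm behind the grasp point. The pads swing forward as they close: fully open they stand 13 mm farther back than shut.
Start: joints at [1.104, 0.241, 0.005, 1.335, 0, 1.571], TCP at [225.014, 446.507, 250.306] pointing down, gripper open.
Joint ranges: [-2.72, 2.72], [-1.05, 1.87], [-1.09, 1.28], [-1.99, 2.15], [-1.42, 1.44], [-3.14, 3.14]. Speed limits (rad/s): [2.79, 2.79, 3.14, 3.14, 3.14, 3.14].

## Interface

Orientations are given as a unit quaternion [w, x, y, z].
In Python, from cell import bot gives the robot as it stands.
- The arm moves only by the tool step_arm, never from a script. Its argument "steps" is a list that holds one entry, the list of rows, each a list of 6 numbers: the shift along the tool's x, y, z each as a share of 0.15 m, from -1 to 1, then the turn, a rotation vector about the tool's x, y, z each as a share of 120 degrees, from -1 to 1. In form: [[[tx, ty, tz, rx, ry, rz], ...]]. A call has 1 to 12 rows; each row shifts and turns the commanded pose from where the row before left it, along the tool's axes as they then stand; what a row does not reach is not made up. A row lasts 1/10 s, in which the tool goes at most 50 mm and 8.59 degrees, less where a joint would pass 70% of its speed; a pose out of reach is approached as far as the arm can. A call with a number of a shift or a turn outside -1 to 1 is refused whole. A call with a gripper value outside its range is refused whole. "gripper" is the closure, from 0 (fully open) to 1 (shut), set as the call begins (left out, the last holds). The fingers move at their own pace and stop on an object; "force" is the grip in N (left out, the last holds). Time passes only in rows, so rows that do not move let the fingers close. It gives the time, the measured TCP pose, the force, the opening and the grip force at its end, in the units of the state.
- bot.sense(): the state, without advancing time (a new reading comes with each control period).
- bot.read_camera(name): name is "scene" or "top"; returns a dict with "frame" (384x512x3 uint8, red, green, blue), "intrinsics" (3x3 intrinsics, pixels), "k1" (the pictures are not rectified: a ray, as slopes to the right and down, at radius r is drawn at 1 + k1 r^2 times it, then the intrinsics apply), "R" (3x3) and "t" (3): a world point X has camera coordinates R X + t. Camera axes: x right, y down, z forward; pixel columns grow to the right and rows downward; lengths in mm; the calibration is good to about 2 mm. A picture is of the moment at which its call begins. There is no depth.
- bot.job_done(): hands the job in; it is judged then, once.
The state is a dict: "t": time; "joint_pos": joint angles; "joint_vel": joint speeds; "tau": joint torques, N m; "tool_pos": TCP position; "eef_rot": TCP orientation; "ft_force": force on the tool from outside, world axes, zero at the start; "torque": the same for the moment, N m; "gripper_width": finger opening in mm; "finger_force": force on a finger pad.
Only numpy, scipy, OpenCV 4.12 (cv2) and the standard library are available. Lean on these libraries where they do the work, as an engineer would, in place of code of your own. Each camera call takes 0.05 s, during which the arm holds its last target. There are 200 camera calls.

## Working session

There is one attempt and no reset: what is moved stays moved. The work goes in short steps, Python scripts to look and compute and a tool call to move; the robot and the scene stay as the last step left them, time stands still between calls to the robot, and variables do not carry over. Pictures are saved under pics/ and viewed, at most 14 in all, crops included, and the job is handed in when it is done.

Besides the shell and the picture viewer there is one more tool, called after "Request:" by a JSON object that holds its "method" and its "body", one argument or row to a line. step_arm: Moves the arm, as the interface text tells. Its arguments: {"type":"object","properties":{"steps":{"type":"array","items":{"type":"array","items":{"type":"array","items":{"type":"number","minimum":-1,"maximum":1}}}},"gripper":{"type":"number"},"force":{"type":"number"}},"required":["steps"]}

```bash
mkdir -p pics
python3 - <<'E'
from cell import bot
import cv2
s=bot.sense();print(s['t'],s['tool_pos'],s['eef_rot'],s['gripper_width'])
for n in('scene','top'):
    c=bot.read_camera(n);cv2.imwrite(f'pics/{n}0.png',c['frame'][:,:,::-1]);print(c['intrinsics'],c['k1'],c['R'],c['t'])
E
```

```text
0.0 [224.73904418 445.96497113 249.41074043] [-2.63255596e-04  2.31324901e-01  9.72875982e-01 -1.02221534e-03] 85.15077663475269
[[379.97053927   0.         256.39757587]
 [  0.         379.97053927 194.76998225]
 [  0.           0.           1.        ]] -0.06760767374048889 [[ 0.27754841  0.96062549  0.0128664 ]
 [ 0.60863702 -0.16545661 -0.77600585]
 [-0.74332217  0.22321016 -0.63059446]] [-111.21979    -271.47782225 1326.51615784]
[[381.54765334   0.         255.99055527]
 [  0.         381.54765334 193.89908357]
 [  0.           0.           1.        ]] -0.11619123086245638 [[-0.00411147 -0.99995735 -0.00826966]
 [-0.98819103  0.00532951 -0.1531342 ]
 [ 0.15317175  0.0075424  -0.9881708 ]] [ -45.07329282  553.26579699 1071.30893057]
```

View pics/top0.png

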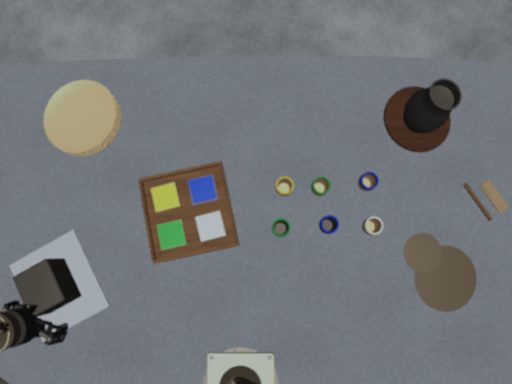

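View pics/scene0.png

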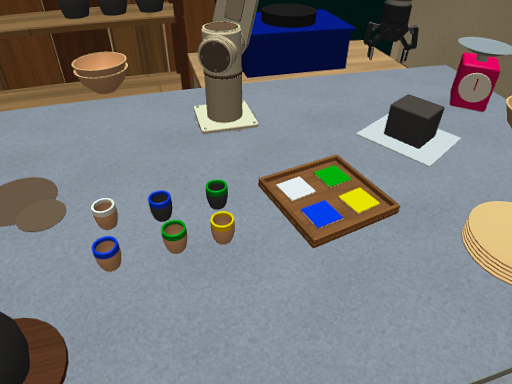

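The top view shows the fired cups at (px) yellow (285,186), green (320,186), blue (369,181) and white (374,226). The raw cups are green (281,228) and blue (329,225). The tiles are yellow (165,197), blue (203,189), green (171,235) and white (211,226).

```bash
cat > h.py <<'E'
from cell import bot
import cv2,numpy as np
def world(c,px,z):
    K=c['intrinsics'];d=np.array([c['k1'],0,0,0])
    # own model: drawn = ray*(1+k1 r^2) = OpenCV's model with k2=p=0
    u=cv2.undistortPoints(np.array([[px]],float),K,d)[0,0]
    R=c['R'];t=c['t'];o=-R.T@t;v=R.T@np.array([u[0],u[1],1]);return (o+v*(z-o[2])/v[2])[:2]
def masks(f):
    h=cv2.cvtColor(f,cv2.COLOR_RGB2HSV).astype(int);H,S,V=h[...,0],h[...,1],h[...,2]
    return dict(blue=(abs(H-118)<10)&(S>150)&(V>60),green=(abs(H-62)<10)&(S>130)&(V>50),yellow=(abs(H-27)<6)&(S>170)&(V>110),white=(S<35)&(V>160))
def blob(m,p,r):
    k=np.zeros(m.shape,np.uint8);cv2.circle(k,p,r,1,-1)
    q=cv2.findNonZero((m&(k>0)).astype(np.uint8))
    hull=cv2.convexHull(q);M=cv2.moments(hull)
    return (M['m10']/M['m00'],M['m01']/M['m00']),cv2.boundingRect(q),cv2.contourArea(hull)
E
python3 - <<'E'
from h import *
for n,cups,tiles in(('top',dict(yellow=(285,186),green=(320,186),blue=(369,181),white=(374,226),rgreen=(281,228),rblue=(329,225)),dict(yellow=(165,197),blue=(203,189),green=(171,235),white=(211,226))),
 ('scene',dict(yellow=(222,220),green=(175,231),blue=(106,247),white=(105,208),rgreen=(217,187),rblue=(160,200)),dict(yellow=(360,201),blue=(322,214),green=(332,176),white=(296,188)))):
    c=bot.read_camera(n);m=masks(c['frame'])
    for k,p in cups.items():
        b=blob(m[k.replace('rg','g').replace('rb','b')],p,15);print(n,'cup',k,np.round(world(c,b[0],62),1),b[1],b[2])
    for k,p in tiles.items():
        b=blob(m[k],p,22);print(n,'tile',k,np.round(world(c,b[0],18),1),b[1],b[2])
E
```

```text
Traceback (most recent call last):
  File "h.py", line 14, in blob
    hull=cv2.convexHull(q);M=cv2.moments(hull)
cv2.error: OpenCV(4.12.0) /io/opencv/modules/imgproc/src/convhull.cpp:143: error: (-215:Assertion failed) total >= 0 && (depth == CV_32F || depth == CV_32S) in function 'convexHull'
```

Run:
```python
import cv2
for n,x,y in(('top',274,186),('top',359,181),('top',271,228),('top',310,186),('top',363,226),('top',163,197),('scene',210,213),('scene',94,205)):
    h=cv2.cvtColor(cv2.imread(f'pics/{n}0.png'),cv2.COLOR_BGR2HSV);print(n,[h[y,i].tolist() for i in range(x,x+24,1 if x!=163 else 9)])
```

```text
top [[105, 9, 117], [25, 77, 129], [26, 147, 154], [26, 133, 159], [26, 74, 162], [33, 50, 175], [35, 49, 183], [36, 49, 184], [35, 47, 183], [35, 49, 183], [35, 49, 183], [36, 49, 184], [35, 49, 184], [34, 50, 179], [26, 60, 161], [17, 90, 131], [15, 116, 108], [23, 146, 124], [27, 144, 152], [28, 96, 151], [34, 30, 128], [102, 21, 120], [106, 27, 121], [106, 27, 122]]
top [[168, 50, 61], [119, 161, 84], [114, 178, 129], [114, 87, 149], [37, 15, 154], [30, 48, 174], [30, 53, 177], [30, 53, 177], [30, 52, 177], [28, 56, 174], [22, 73, 158], [17, 95, 131], [13, 111, 110], [13, 110, 100], [13, 112, 93], [14, 118, 84], [0, 66, 70], [119, 166, 103], [114, 199, 150], [115, 133, 149], [111, 45, 131], [105, 24, 126], [105, 24, 126], [105, 24, 127]]
top [[83, 38, 108], [66, 119, 111], [63, 151, 113], [55, 92, 97], [23, 34, 97], [19, 32, 110], [18, 34, 113], [20, 34, 113], [20, 34, 112], [19, 32, 112], [18, 34, 113], [17, 32, 112], [18, 34, 113], [19, 32, 111], [18, 36, 92], [13, 40, 57], [56, 85, 45], [63, 159, 85], [65, 143, 116], [69, 80, 125], [84, 31, 124], [105, 24, 128], [104, 26, 129]
[... 876 characters left out ...]
, [28, 112, 184], [28, 255, 233], [29, 255, 232], [27, 255, 199], [27, 255, 180], [27, 255, 163], [26, 255, 153], [24, 255, 145], [24, 255, 145], [24, 255, 145], [25, 255, 157], [25, 255, 156], [26, 255, 167], [26, 255, 186], [27, 255, 226], [28, 255, 234], [27, 230, 224], [27, 85, 174], [109, 57, 170], [107, 44, 163]]
scene [[18, 46, 94], [19, 43, 100], [20, 43, 107], [15, 83, 107], [14, 134, 105], [14, 139, 108], [14, 138, 111], [14, 135, 113], [13, 132, 116], [14, 134, 116], [13, 134, 118], [13, 134, 120], [13, 134, 120], [14, 135, 121], [13, 135, 121], [13, 141, 119], [12, 153, 113], [24, 39, 172], [50, 16, 238], [51, 23, 221], [30, 30, 127], [60, 2, 119], [104, 33, 161], [104, 38, 169]]
```

```bash
python3 - <<'E'
s=open('h.py').read()
i=s.index("    return dict(blue");j=s.index("def blob")
s=s[:i]+"    return dict(blue=(H>109)&(H<124)&(S>85),green=(H>48)&(H<76)&(S>75)&(V>40),yellow=(H>=21)&(H<=34)&(S>85)&(V>110),white=(S<21)&(V>135))\n"+s[j:]
open('h.py','w').write(s)
E
python3 - <<'E'
from h import *
for n,cups,tiles in(('top',dict(yellow=(285,186),green=(320,186),blue=(369,181),white=(374,226),rgreen=(281,228),rblue=(329,225)),dict(yellow=(165,197),blue=(203,189),green=(171,235),white=(211,226))),
 ('scene',dict(yellow=(222,220),green=(175,231),blue=(106,247),white=(105,208),rgreen=(217,187),rblue=(160,200)),dict(yellow=(360,201),blue=(322,214),green=(332,176),white=(296,188)))):
    c=bot.read_camera(n);m=masks(c['frame'])
    for k,p in cups.items():
        b=blob(m[k.replace('rg','g').replace('rb','b')],p,15);print(n,'cup',k,np.round(world(c,b[0],62),1),b[1],b[2])
    for k,p in tiles.items():
        b=blob(m[k],p,22);print(n,'tile',k,np.round(world(c,b[0],18),1),b[1],b[2])
E
```

```text
top cup yellow [ 574.3 -129.3] (276, 177, 18, 18) 245.5
top cup green [ 574.2 -234.8] (312, 177, 19, 18) 245.5
top cup blue [ 588.1 -376.5] (360, 172, 19, 18) 247.0
top cup white [ 458.4 -385.4] (365, 215, 19, 20) 272.0
top cup rgreen [ 454.5 -117.5] (272, 218, 19, 19) 253.5
top cup rblue [ 462.5 -255. ] (320, 215, 19, 19) 268.5
top tile yellow [549.9 226.6] (150, 181, 31, 32) 695.5
top tile blue [572.8 113.9] (188, 175, 29, 29) 594.5
top tile green [437.2 205. ] (157, 220, 29, 30) 628.0
top tile white [462.3  89.4] (195, 211, 31, 31) 660.5
scene cup yellow [ 582.9 -131.5] (210, 211, 25, 21) 403.0
scene cup green [ 582.4 -236.4] (161, 219, 26, 22) 426.0
scene cup blue [ 596.4 -376.9] (91, 236, 28, 23) 472.5
scene cup white [ 458.9 -384.9] (91, 198, 24, 15) 251.0
scene cup rgreen [ 464.4 -119.9] (206, 179, 22, 19) 319.0
scene cup rblue [ 472.7 -256.7] (148, 190, 23, 20) 350.5
scene tile yellow [550.5 225.8] (339, 187, 41, 26) 589.5
scene tile blue [573.  113.2] (301, 200, 42, 28) 627.5
scene tile green [438.2 204.2] (314, 165, 37, 22) 421.5
scene tile white [450.   89.7] (277, 167, 38, 33) 642.0
```

The two cameras agree on the tiles to about 1 mm, except white, where stray rim pixels bias the scene reading. A square fit to the tile centres gives blue (574.2,113.9), yellow (550.4,227.5), green (436.8,203.7) and white (460.6,90.1).

```bash
cat > go.py <<'E'
import sys
from cell import bot
import numpy as np
from scipy.spatial.transform import Rotation as Ro
# go.py x y z : total tool-frame shift to target in units of 0.15 m, start from measured pose, chained targets
a=list(map(float,sys.argv[1:]));s=bot.sense();p=np.array(s['tool_pos'])
R=Ro.from_quat(np.roll(s['eef_rot'],-1)).as_matrix()
print(round(s['t'],2),p.round(1),R[:,2].round(4),round(s['gripper_width'],1),np.round(s['joint_pos'],2))
R0=Ro.from_quat([.2313249,.972876,0,0]).as_matrix()
for i in range(0,len(a),3):
    q=np.array(a[i:i+3]);d=R0.T@(q-p);print(q,'total units',(d/150).round(3),'mm',round(np.linalg.norm(d)));p=q
E
python3 go.py 574.3 -129.3 130  574.3 -129.3 36
```

```text
0.25 [224.9 446.3 249.9] [-5.e-04 -9.e-04 -1.e+00] 85.2 [1.1  0.24 0.   1.34 0.   1.57]
[ 574.3 -129.3  130. ] total units [-3.807 -2.378  0.799] mm 684
[ 574.3 -129.3   36. ] total units [0.    0.    0.627] mm 94
```

Request:
{"method": "step_arm", "body": {
  "steps": [
    [[-0.159,-0.099,0.033,0,0,0],[-0.159,-0.099,0.033,0,0,0],[-0.159,-0.099,0.033,0,0,0],[-0.159,-0.099,0.033,0,0,0],[-0.159,-0.099,0.033,0,0,0],[-0.159,-0.099,0.033,0,0,0],[-0.159,-0.099,0.033,0,0,0],[-0.159,-0.099,0.033,0,0,0],[-0.159,-0.099,0.033,0,0,0],[-0.159,-0.099,0.033,0,0,0],[-0.159,-0.099,0.033,0,0,0],[-0.159,-0.099,0.033,0,0,0]]
  ],
  "gripper": 0,
  "force": 30
}}

```text
t: 1.45
tool_pos: [400.8, 157.5, 190.7]
eef_rot: [0.0, 0.231, 0.973, 0.0]
ft_force: [0.2, 0.2, -1.1]
gripper_width: 85.7
finger_force: 0.0
```

Request:
{"method": "step_arm", "body": {
  "steps": [
    [[-0.159,-0.099,0.033,0,0,0],[-0.159,-0.099,0.033,0,0,0],[-0.159,-0.099,0.033,0,0,0],[-0.159,-0.099,0.033,0,0,0],[-0.159,-0.099,0.033,0,0,0],[-0.159,-0.099,0.033,0,0,0],[-0.159,-0.099,0.033,0,0,0],[-0.159,-0.099,0.033,0,0,0],[-0.159,-0.099,0.033,0,0,0],[-0.159,-0.099,0.033,0,0,0],[-0.159,-0.099,0.033,0,0,0],[-0.159,-0.099,0.033,0,0,0]]
  ]
}}

```text
t: 2.65
tool_pos: [576.2, -130.4, 131.0]
eef_rot: [-0.0, 0.231, 0.973, 0.0]
ft_force: [0.5, 0.5, -0.3]
gripper_width: 85.4
finger_force: 0.0
```

Request:
{"method": "step_arm", "body": {
  "steps": [
    [[0,0,0,0,0,0],[0,0,0,0,0,0],[0,0,0,0,0,0]]
  ]
}}

```text
t: 2.95
tool_pos: [575.2, -128.7, 131.4]
eef_rot: [-0.001, 0.231, 0.973, 0.0]
ft_force: [-0.5, -0.1, 0.7]
gripper_width: 85.3
finger_force: 0.0
```

```bash
python3 go.py 574.3 -129.3 36
```

```text
2.95 [ 575.2 -128.7  131.4] [-9.e-04  5.e-04 -1.e+00] 85.3 [-0.22  0.49  0.05  1.13  0.    0.25]
[ 574.3 -129.3   36. ] total units [ 0.003 -0.006  0.636] mm 95
```

Request:
{"method": "step_arm", "body": {
  "steps": [
    [[0.003,-0.006,0.08,0,0,0],[0,0,0.08,0,0,0],[0,0,0.08,0,0,0],[0,0,0.08,0,0,0],[0,0,0.08,0,0,0],[0,0,0.08,0,0,0],[0,0,0.08,0,0,0],[0,0,0.05,0,0,0],[0,0,0.025,0,0,0],[0,0,0,0,0,0],[0,0,0,0,0,0]]
  ]
}}

```text
t: 4.05
tool_pos: [575.3, -130.1, 36.6]
eef_rot: [0.0, 0.231, 0.973, -0.0]
ft_force: [0.2, 0.9, -0.7]
gripper_width: 85.5
finger_force: 0.0
```

Request:
{"method": "step_arm", "body": {
  "steps": [
    [[0,0,0,0,0,0],[0,0,0,0,0,0],[0,0,0,0,0,0],[0,0,0,0,0,0],[0,0,0,0,0,0],[0,0,0,0,0,0],[0,0,0,0,0,0],[0,0,0,0,0,0],[0,0,0,0,0,0],[0,0,0,0,0,0]]
  ],
  "gripper": 1,
  "force": 30
}}

```text
t: 5.05
tool_pos: [575.6, -130.1, 37.0]
eef_rot: [0.001, 0.231, 0.973, 0.0]
ft_force: [-0.1, 0.6, 5.6]
gripper_width: 49.8
finger_force: 32.8
```

```bash
python3 go.py 574 -129 160 550.4 227.5 160 550.4 227.5 54; python3 -c "
from h import *
c=bot.read_camera('scene');cv2.imwrite('pics/g1.png',cv2.resize(c['frame'][110:300,80:400,::-1],None,fx=2.5,fy=2.5))"
```

```text
5.05 [ 575.6 -130.1   37. ] [ 1.5e-03 -3.0e-04 -1.0e+00] 49.8 [-0.22  0.58 -0.06  0.92  0.    0.24]
[ 574. -129.  160.] total units [ 0.013  0.002 -0.82 ] mm 123
[550.4 227.5 160. ] total units [1.21  2.051 0.   ] mm 357
[550.4 227.5  54. ] total units [0.    0.    0.707] mm 106
```

View pics/g1.png

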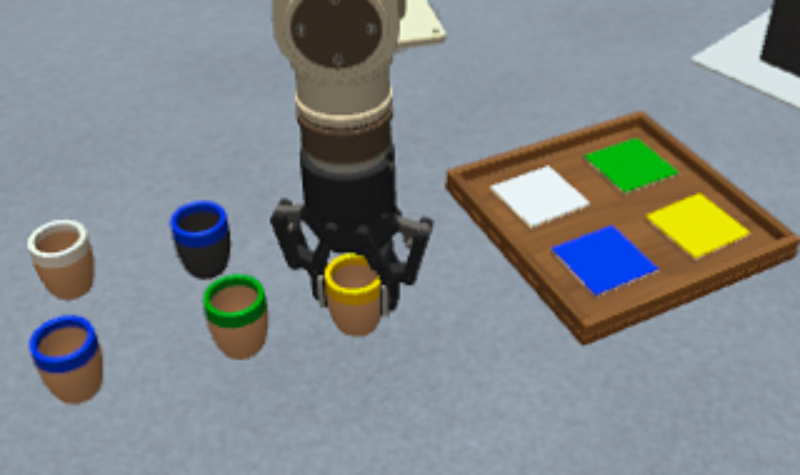

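The yellow cup is gripped at about (355,295) in the crop, and it stands upright. A width of 49.8 mm means the contact is low on the taper, so I'll regrip about 8 mm higher.

Request:
{"method": "step_arm", "body": {
  "steps": [
    [[0,0,0,0,0,0],[0,0,0,0,0,0],[0,0,0,0,0,0],[0,0,0,0,0,0],[0,0,-0.027,0,0,0],[0,0,-0.026,0,0,0],[0,0,0,0,0,0]]
  ],
  "gripper": 0.1
}}

```text
t: 5.8
tool_pos: [575.7, -130.1, 45.1]
eef_rot: [0.001, 0.231, 0.973, 0.0]
ft_force: [0.6, -0.5, 0.1]
gripper_width: 77.0
finger_force: 0.0
```

Request:
{"method": "step_arm", "body": {
  "steps": [
    [[0,0,0,0,0,0],[0,0,0,0,0,0],[0,0,0,0,0,0],[0,0,0,0,0,0],[0,0,0,0,0,0],[0,0,0,0,0,0],[0,0,0,0,0,0],[0,0,0,0,0,0],[0,0,0,0,0,0],[0,0,0,0,0,0]]
  ],
  "gripper": 1,
  "force": 30
}}

```text
t: 6.8
tool_pos: [575.2, -130.0, 44.4]
eef_rot: [0.0, 0.231, 0.973, 0.0]
ft_force: [0.6, 0.9, 3.7]
gripper_width: 49.4
finger_force: 33.0
```

Request:
{"method": "step_arm", "body": {
  "steps": [
    [[0,0,-0.02,0,0,0],[0,0,-0.05,0,0,0],[0,0,-0.08,0,0,0],[0,0,-0.1,0,0,0],[0,0,-0.1,0,0,0],[0,0,-0.1,0,0,0],[0,0,-0.1,0,0,0],[0,0,-0.1,0,0,0],[0,0,-0.07,0,0,0],[0,0,-0.03,0,0,0],[0,0,0,0,0,0]]
  ]
}}

```text
t: 7.9
tool_pos: [575.4, -130.1, 157.5]
eef_rot: [0.001, 0.231, 0.973, -0.0]
ft_force: [0.6, -0.0, -0.4]
gripper_width: 49.7
finger_force: 32.5
```

```bash
python3 go.py 550.4 227.5 160 550.4 227.5 66; python3 -c "
from h import *
c=bot.read_camera('scene');cv2.imwrite('pics/g2.png',cv2.resize(c['frame'][110:300,80:400,::-1],None,fx=2.5,fy=2.5))"
```

```text
7.9 [ 575.4 -130.1  157.5] [ 1.4e-03 -4.0e-04 -1.0e+00] 49.7 [-0.22  0.47  0.09  1.19 -0.    0.24]
[550.4 227.5 160. ] total units [ 1.221  2.054 -0.016] mm 358
[550.4 227.5  66. ] total units [0.    0.    0.627] mm 94
```

View pics/g2.png

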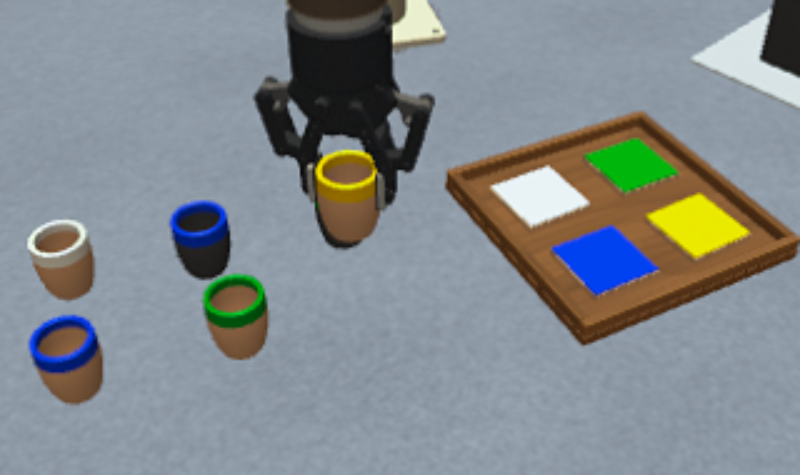

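The cup is lifted straight, with its rim at (347,175) and foot at (350,243) in the crop.

Request:
{"method": "step_arm", "body": {
  "steps": [
    [[0.02,0.034,0,0,0,0],[0.041,0.069,0,0,0,0],[0.061,0.103,0,0,0,0],[0.081,0.137,0,0,0,0],[0.081,0.137,0,0,0,0],[0.081,0.137,0,0,0,0],[0.081,0.137,0,0,0,0],[0.081,0.137,0,0,0,0],[0.081,0.137,0,0,0,0],[0.081,0.137,0,0,0,0],[0.081,0.137,0,0,0,0],[0.081,0.137,0,0,0,0]]
  ]
}}

```text
t: 9.15
tool_pos: [557.0, 122.8, 156.4]
eef_rot: [-0.0, 0.231, 0.973, 0.0]
ft_force: [0.1, 0.3, -1.2]
gripper_width: 49.5
finger_force: 32.5
```

Request:
{"method": "step_arm", "body": {
  "steps": [
    [[0.081,0.137,0,0,0,0],[0.081,0.137,0,0,0,0],[0.081,0.137,0,0,0,0],[0.061,0.103,0,0,0,0],[0.041,0.069,0,0,0,0],[0.02,0.034,0,0,0,0],[0,0,0,0,0,0],[0,0,0,0,0,0],[0,0,0,0,0,0]]
  ]
}}

```text
t: 10.05
tool_pos: [551.0, 226.6, 156.7]
eef_rot: [-0.0, 0.232, 0.973, -0.0]
ft_force: [0.0, 0.7, -1.1]
gripper_width: 49.5
finger_force: 32.5
```

```bash
python3 go.py 551 227 66
```

```text
10.05 [551.  226.6 156.7] [-2.e-04 -3.e-04 -1.e+00] 49.5 [ 0.39  0.48  0.11  1.2  -0.    0.86]
[551. 227.  66.] total units [0.001 0.003 0.605] mm 91
```

Request:
{"method": "step_arm", "body": {
  "steps": [
    [[0,0.003,0.04,0,0,0],[0,0,0.08,0,0,0],[0,0,0.08,0,0,0],[0,0,0.08,0,0,0],[0,0,0.08,0,0,0],[0,0,0.08,0,0,0],[0,0,0.07,0,0,0],[0,0,0.05,0,0,0],[0,0,0.03,0,0,0],[0,0,0.015,0,0,0],[0,0,0,0,0,0],[0,0,0,0,0,0]]
  ]
}}

```text
t: 11.25
tool_pos: [551.5, 228.1, 66.5]
eef_rot: [0.0, 0.231, 0.973, 0.0]
ft_force: [-0.5, 0.7, -1.0]
gripper_width: 49.6
finger_force: 32.5
```

Request:
{"method": "step_arm", "body": {
  "steps": [
    [[0,0,0.005,0,0,0],[0,0,0.005,0,0,0],[0,0,0.005,0,0,0],[0,0,0,0,0,0]]
  ]
}}

```text
t: 11.65
tool_pos: [551.0, 227.9, 63.7]
eef_rot: [-0.0, 0.231, 0.973, -0.0]
ft_force: [0.4, -1.6, -1.2]
gripper_width: 49.5
finger_force: 32.5
```

```bash
python3 go.py 551 227 63; python3 -c "
from h import *
c=bot.read_camera('scene');cv2.imwrite('pics/g3.png',cv2.resize(c['frame'][100:260,260:420,::-1],None,fx=3.75,fy=3.75))"
```

```text
11.65 [551.  227.9  63.7] [-1.e-04 -0.e+00 -1.e+00] 49.5 [ 0.39  0.57 -0.01  0.99  0.    0.86]
[551. 227.  63.] total units [-0.002 -0.005  0.004] mm 1
```

View pics/g3.png

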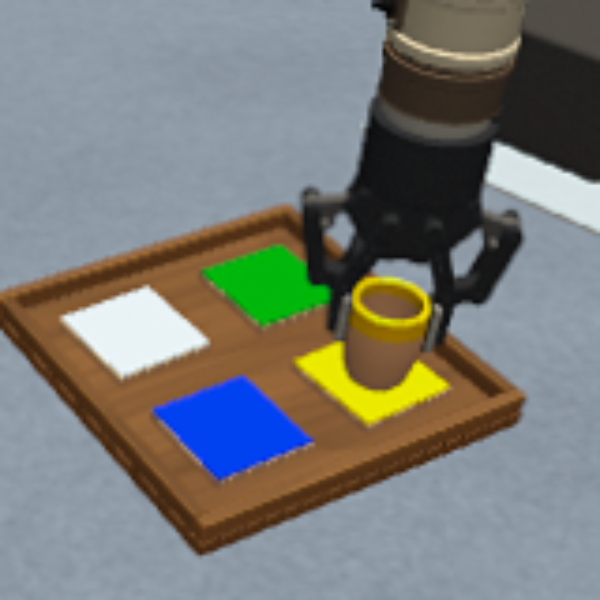

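The cup is upright over the centre of the yellow tile, with its foot at (383,380), and has not quite touched down.

Request:
{"method": "step_arm", "body": {
  "steps": [
    [[0,0,0.005,0,0,0],[0,0,0.004,0,0,0],[0,0,0,0,0,0],[0,0,0,0,0,0]]
  ]
}}

```text
t: 12.1
tool_pos: [551.1, 227.9, 62.5]
eef_rot: [0.0, 0.231, 0.973, 0.0]
ft_force: [-1.4, 0.1, 0.6]
gripper_width: 50.0
finger_force: 32.6
```

Request:
{"method": "step_arm", "body": {
  "steps": [
    [[0,0,0.004,0,0,0],[0,0,0,0,0,0],[0,0,0,0,0,0]]
  ]
}}

```text
t: 12.4
tool_pos: [551.2, 227.9, 62.4]
eef_rot: [0.0, 0.231, 0.973, 0.0]
ft_force: [-2.6, -1.1, 5.3]
gripper_width: 49.5
finger_force: 33.2
```

Request:
{"method": "step_arm", "body": {
  "steps": [
    [[0,0,0,0,0,0],[0,0,0,0,0,0],[0,0,0,0,0,0],[0,0,0,0,0,0],[0,0,-0.05,0,0,0],[0,0,-0.1,0,0,0],[0,0,-0.15,0,0,0],[0,0,-0.2,0,0,0],[0,0,-0.15,0,0,0],[0,0,0,0,0,0],[0,0,0,0,0,0]]
  ],
  "gripper": 0
}}

```text
t: 13.5
tool_pos: [551.4, 228.1, 159.9]
eef_rot: [0.001, 0.231, 0.973, 0.0]
ft_force: [0.2, 0.1, -0.1]
gripper_width: 85.2
finger_force: 0.0
```

```bash
python3 go.py 574.2 -234.8 145 574.2 -234.8 44.5;python3 - <<'E'
from h import *
c=bot.read_camera('scene');cv2.imwrite('pics/g4.png',cv2.resize(c['frame'][130:260,260:420,::-1],None,fx=3.75,fy=3.75))
E
```

```text
13.5 [551.4 228.1 159.9] [ 1.6e-03  6.0e-04 -1.0e+00] 85.2 [ 0.39  0.48  0.11  1.2  -0.    0.86]
[ 574.2 -234.8  145. ] total units [-1.524 -2.687  0.1  ] mm 464
[ 574.2 -234.8   44.5] total units [0.   0.   0.67] mm 100
```

View pics/g4.png

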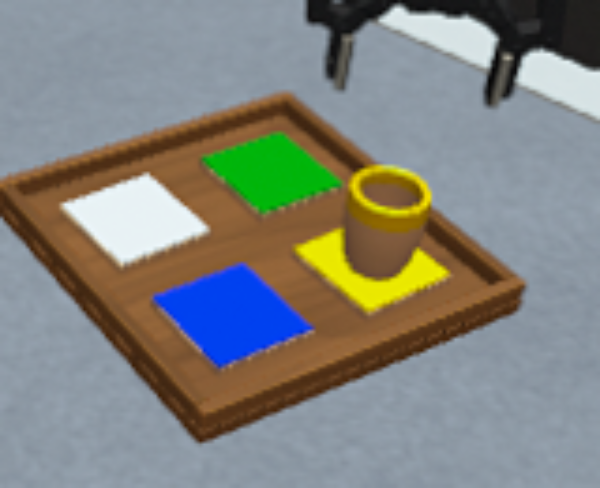

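Yellow stands upright on its tile, with the foot at about (380,262) against a tile centre of about (373,266). I'll verify it with the top camera later.

Request:
{"method": "step_arm", "body": {
  "steps": [
    [[-0.051,-0.09,0.003,0,0,0],[-0.102,-0.179,0.007,0,0,0],[-0.102,-0.179,0.007,0,0,0],[-0.102,-0.179,0.007,0,0,0],[-0.102,-0.179,0.007,0,0,0],[-0.102,-0.179,0.007,0,0,0],[-0.102,-0.179,0.007,0,0,0],[-0.102,-0.179,0.007,0,0,0]]
  ]
}}

```text
t: 14.35
tool_pos: [561.5, -5.9, 150.0]
eef_rot: [-0.001, 0.232, 0.973, -0.001]
ft_force: [1.1, -0.0, -0.3]
gripper_width: 85.4
finger_force: 0.0
```

Request:
{"method": "step_arm", "body": {
  "steps": [
    [[-0.102,-0.179,0.007,0,0,0],[-0.102,-0.179,0.007,0,0,0],[-0.102,-0.179,0.007,0,0,0],[-0.102,-0.179,0.007,0,0,0],[-0.102,-0.179,0.007,0,0,0],[-0.102,-0.179,0.007,0,0,0],[-0.102,-0.179,0.007,0,0,0],[-0.051,-0.09,0.003,0,0,0],[0,0,0,0,0,0],[0,0,0,0,0,0]]
  ]
}}

```text
t: 15.35
tool_pos: [573.9, -234.8, 142.8]
eef_rot: [-0.001, 0.232, 0.973, 0.0]
ft_force: [-0.3, 0.9, -0.4]
gripper_width: 85.5
finger_force: 0.0
```

```bash
python3 go.py 574.2 -234.8 44.5;python3 - <<'E'
from h import *
c=bot.read_camera('top');m=masks(c['frame'])
f=c['frame'][150:270,130:400,::-1];cv2.imwrite('pics/g5.png',cv2.resize(f,None,fx=2.9,fy=2.9))
# yellow cup: project rim expectation
for z in(80,):
    K=c['intrinsics'];X=np.array([550.4,227.5,z])
    print(cv2.projectPoints(X[None],cv2.Rodrigues(c['R'])[0],c['t'],K,np.array([c['k1'],0,0,0.]))[0])
E
```

```text
15.35 [ 573.9 -234.8  142.8] [-0.0017  0.0014 -1.    ] 85.5 [-0.39  0.54  0.17  1.2   0.    0.08]
[ 574.2 -234.8   44.5] total units [-0.002  0.001  0.656] mm 98
[[[159.24860537 193.31164711]]]
```

View pics/g5.png

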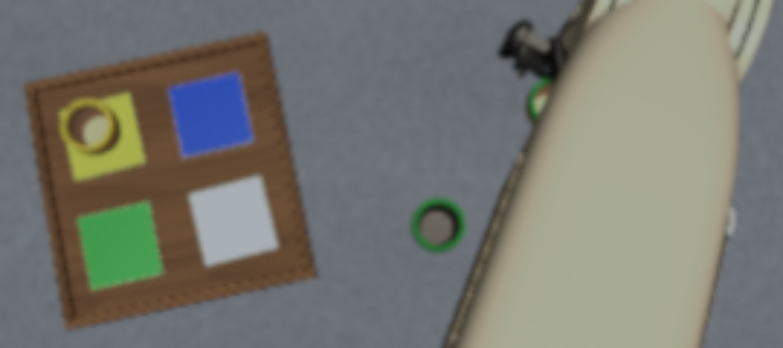

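The yellow rim's left edge is at (59,126) in the crop, which puts the cup about 2 mm from the tile centre. The raw green cup is untouched at (438,225). Next, grip the green cup.

Request:
{"method": "step_arm", "body": {
  "steps": [
    [[-0.002,0.001,0.08,0,0,0],[0,0,0.08,0,0,0],[0,0,0.08,0,0,0],[0,0,0.08,0,0,0],[0,0,0.08,0,0,0],[0,0,0.08,0,0,0],[0,0,0.08,0,0,0],[0,0,0.06,0,0,0],[0,0,0.036,0,0,0],[0,0,0,0,0,0],[0,0,0,0,0,0]]
  ]
}}

```text
t: 16.5
tool_pos: [575.3, -235.3, 45.5]
eef_rot: [0.0, 0.231, 0.973, -0.0]
ft_force: [-0.2, -0.6, -0.1]
gripper_width: 85.1
finger_force: 0.0
```

Request:
{"method": "step_arm", "body": {
  "steps": [
    [[0,0,0,0,0,0],[0,0,0,0,0,0],[0,0,0,0,0,0],[0,0,0,0,0,0],[0,0,0,0,0,0],[0,0,0,0,0,0],[0,0,0,0,0,0],[0,0,0,0,0,0],[0,0,0,0,0,0],[0,0,0,0,0,0]]
  ],
  "gripper": 1,
  "force": 30
}}

```text
t: 17.5
tool_pos: [575.8, -235.4, 46.2]
eef_rot: [0.001, 0.231, 0.973, -0.0]
ft_force: [-0.1, 0.1, 5.9]
gripper_width: 51.2
finger_force: 31.9
```

Request:
{"method": "step_arm", "body": {
  "steps": [
    [[0,0,-0.02,0,0,0],[0,0,-0.05,0,0,0],[0,0,-0.08,0,0,0],[0,0,-0.1,0,0,0],[0,0,-0.1,0,0,0],[0,0,-0.1,0,0,0],[0,0,-0.1,0,0,0],[0,0,-0.1,0,0,0],[0,0,-0.07,0,0,0],[0,0,-0.03,0,0,0],[0,0,0,0,0,0]]
  ]
}}

```text
t: 18.6
tool_pos: [575.4, -235.3, 158.6]
eef_rot: [0.001, 0.231, 0.973, -0.0]
ft_force: [-0.5, -0.4, -1.9]
gripper_width: 50.4
finger_force: 31.5
```

```bash
python3 go.py 436.8 203.7 158 436.8 203.7 65.5
```

```text
18.6 [ 575.4 -235.3  158.6] [ 1.2e-03 -5.0e-04 -1.0e+00] 50.4 [-0.39  0.53  0.19  1.23 -0.    0.08]
[436.8 203.7 158. ] total units [2.142 2.198 0.004] mm 460
[436.8 203.7  65.5] total units [0.    0.    0.617] mm 92
```

Request:
{"method": "step_arm", "body": {
  "steps": [
    [[0.03,0.031,0,0,0,0],[0.06,0.061,0,0,0,0],[0.089,0.092,0,0,0,0],[0.119,0.122,0,0,0,0],[0.119,0.122,0,0,0,0],[0.119,0.122,0,0,0,0],[0.119,0.122,0,0,0,0],[0.119,0.122,0,0,0,0],[0.119,0.122,0,0,0,0],[0.119,0.122,0,0,0,0],[0.119,0.122,0,0,0,0],[0.119,0.122,0,0,0,0]]
  ]
}}

```text
t: 19.8
tool_pos: [492.4, 22.7, 157.1]
eef_rot: [-0.001, 0.231, 0.973, -0.0]
ft_force: [-0.2, 0.0, -1.7]
gripper_width: 50.8
finger_force: 31.5
```

Request:
{"method": "step_arm", "body": {
  "steps": [
    [[0.119,0.122,0,0,0,0],[0.119,0.122,0,0,0,0],[0.119,0.122,0,0,0,0],[0.119,0.122,0,0,0,0],[0.119,0.122,0,0,0,0],[0.119,0.122,0,0,0,0],[0.089,0.092,0,0,0,0],[0.06,0.061,0,0,0,0],[0.03,0.031,0,0,0,0],[0,0,0,0,0,0],[0,0,0,0,0,0],[0,0,0,0,0,0]]
  ]
}}

```text
t: 21.0
tool_pos: [436.5, 203.2, 157.7]
eef_rot: [0.0, 0.232, 0.973, -0.0]
ft_force: [0.5, -0.8, -1.0]
gripper_width: 50.8
finger_force: 31.5
```

```bash
python3 go.py 437.3 203.5 66.5
```

```text
21.0 [436.5 203.2 157.7] [-1.e-04 -3.e-04 -1.e+00] 50.8 [ 0.44  0.27 -0.21  1.09 -0.    0.9 ]
[437.3 203.5  66.5] total units [-0.004  0.004  0.608] mm 91
```

Request:
{"method": "step_arm", "body": {
  "steps": [
    [[-0.004,0.004,0.04,0,0,0],[0,0,0.08,0,0,0],[0,0,0.08,0,0,0],[0,0,0.08,0,0,0],[0,0,0.08,0,0,0],[0,0,0.08,0,0,0],[0,0,0.07,0,0,0],[0,0,0.05,0,0,0],[0,0,0.03,0,0,0],[0,0,0.018,0,0,0],[0,0,0,0,0,0],[0,0,0,0,0,0]]
  ]
}}

```text
t: 22.2
tool_pos: [437.5, 204.4, 66.9]
eef_rot: [0.0, 0.231, 0.973, 0.0]
ft_force: [0.4, -0.4, -1.0]
gripper_width: 51.4
finger_force: 31.5
```

Request:
{"method": "step_arm", "body": {
  "steps": [
    [[0,0,0.005,0,0,0],[0,0,0.005,0,0,0],[0,0,0,0,0,0],[0,0,0,0,0,0]]
  ]
}}

```text
t: 22.6
tool_pos: [437.2, 204.2, 65.1]
eef_rot: [0.0, 0.231, 0.973, 0.0]
ft_force: [0.2, 0.2, -1.9]
gripper_width: 51.2
finger_force: 31.5
```

Request:
{"method": "step_arm", "body": {
  "steps": [
    [[0,0,0.005,0,0,0],[0,0,0,0,0,0],[0,0,0,0,0,0]]
  ]
}}

```text
t: 22.9
tool_pos: [437.2, 204.2, 64.3]
eef_rot: [-0.0, 0.231, 0.973, -0.0]
ft_force: [-0.1, -0.1, -1.2]
gripper_width: 51.2
finger_force: 31.5
```

Request:
{"method": "step_arm", "body": {
  "steps": [
    [[0,0,0.005,0,0,0],[0,0,0,0,0,0],[0,0,0,0,0,0]]
  ]
}}

```text
t: 23.2
tool_pos: [437.2, 204.2, 64.2]
eef_rot: [0.0, 0.231, 0.973, 0.0]
ft_force: [-2.9, -0.9, 6.1]
gripper_width: 50.7
finger_force: 32.0
```

Request:
{"method": "step_arm", "body": {
  "steps": [
    [[0,0,0.003,0,0,0],[0,0,0,0,0,0],[0,0,0,0,0,0]]
  ]
}}

```text
t: 23.5
tool_pos: [437.2, 204.2, 64.2]
eef_rot: [0.0, 0.231, 0.973, 0.0]
ft_force: [-3.7, -1.6, 9.3]
gripper_width: 51.0
finger_force: 32.4
```

Contact made. Release and go up, then compute the move to the blue cup.

Request:
{"method": "step_arm", "body": {
  "steps": [
    [[0,0,-0.003,0,0,0],[0,0,0,0,0,0],[0,0,0,0,0,0],[0,0,0,0,0,0],[0,0,-0.05,0,0,0],[0,0,-0.1,0,0,0],[0,0,-0.15,0,0,0],[0,0,-0.2,0,0,0],[0,0,-0.15,0,0,0],[0,0,0,0,0,0]]
  ],
  "gripper": 0
}}

```text
t: 24.5
tool_pos: [439.5, 205.3, 165.0]
eef_rot: [0.003, 0.231, 0.973, 0.002]
ft_force: [0.1, 0.9, 0.1]
gripper_width: 85.3
finger_force: 0.0
```

```bash
python3 go.py 588.1 -376.5 145
```

```text
24.5 [439.5 205.3 165. ] [ 0.0069  0.0032 -1.    ] 85.3 [ 0.44  0.26 -0.2   1.1  -0.    0.9 ]
[ 588.1 -376.5  145. ] total units [-2.63  -3.018  0.133] mm 601
```

Request:
{"method": "step_arm", "body": {
  "steps": [
    [[-0.066,-0.076,0.003,0,0,0],[-0.131,-0.151,0.006,0,0,0],[-0.131,-0.151,0.006,0,0,0],[-0.131,-0.151,0.006,0,0,0],[-0.131,-0.151,0.006,0,0,0],[-0.131,-0.151,0.006,0,0,0],[-0.131,-0.151,0.006,0,0,0],[-0.131,-0.151,0.006,0,0,0],[-0.131,-0.151,0.006,0,0,0],[-0.131,-0.151,0.006,0,0,0]]
  ]
}}

```text
t: 25.5
tool_pos: [506.7, -73.2, 151.8]
eef_rot: [-0.001, 0.231, 0.973, -0.0]
ft_force: [0.3, 0.2, 0.6]
gripper_width: 85.3
finger_force: 0.0
```

Request:
{"method": "step_arm", "body": {
  "steps": [
    [[-0.131,-0.151,0.006,0,0,0],[-0.131,-0.151,0.006,0,0,0],[-0.131,-0.151,0.006,0,0,0],[-0.131,-0.151,0.006,0,0,0],[-0.131,-0.151,0.006,0,0,0],[-0.131,-0.151,0.006,0,0,0],[-0.131,-0.151,0.006,0,0,0],[-0.131,-0.151,0.006,0,0,0],[-0.131,-0.151,0.006,0,0,0],[-0.131,-0.151,0.006,0,0,0],[-0.066,-0.076,0.003,0,0,0],[0,0,0,0,0,0]]
  ]
}}

```text
t: 26.7
tool_pos: [583.8, -379.4, 141.2]
eef_rot: [-0.001, 0.233, 0.973, 0.0]
ft_force: [-0.2, 1.3, -0.7]
gripper_width: 85.2
finger_force: 0.0
```

Request:
{"method": "step_arm", "body": {
  "steps": [
    [[0,0,0,0,0,0],[0,0,0,0,0,0]]
  ]
}}

```text
t: 26.9
tool_pos: [584.0, -376.2, 142.7]
eef_rot: [-0.001, 0.231, 0.973, 0.0]
ft_force: [-0.1, 0.3, -0.9]
gripper_width: 85.7
finger_force: 0.0
```

```bash
python3 go.py 588.1 -376.5 45;python3 - <<'E'
from h import *
c=bot.read_camera('top');m=masks(c['frame'])
f=c['frame'][150:270,130:400,::-1];cv2.imwrite('pics/g6.png',cv2.resize(f,None,fx=2.9,fy=2.9))
c=bot.read_camera('scene');cv2.imwrite('pics/g7.png',cv2.resize(c['frame'][140:250,250:410,::-1],None,fx=4.5,fy=4.5))
E
```

```text
26.9 [ 584.  -376.2  142.7] [-0.0011  0.001  -1.    ] 85.7 [-0.57  0.69  0.43  1.31  0.   -0.11]
[ 588.1 -376.5   45. ] total units [-0.025  0.01   0.651] mm 98
```

View pics/g7.png

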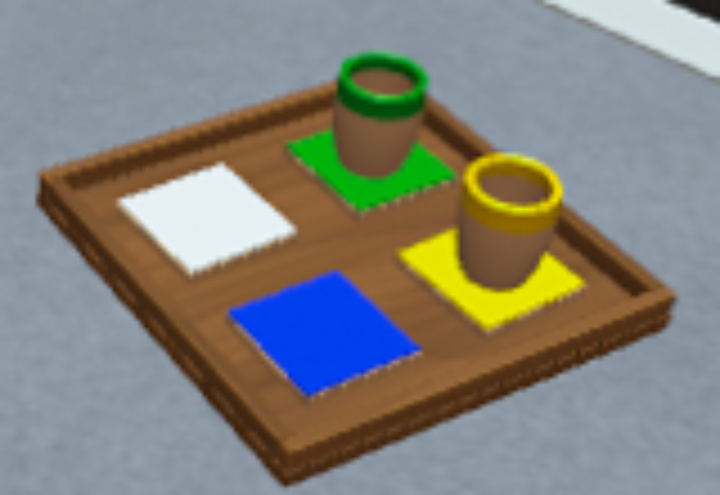

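Both placed cups are upright on their tiles, with green's foot at (375,165) and yellow's at (500,280). Next, grip blue.

Request:
{"method": "step_arm", "body": {
  "steps": [
    [[-0.025,0.008,0.04,0,0,0],[0,0,0.08,0,0,0],[0,0,0.08,0,0,0],[0,0,0.08,0,0,0],[0,0,0.08,0,0,0],[0,0,0.08,0,0,0],[0,0,0.08,0,0,0],[0,0,0.08,0,0,0],[0,0,0.04,0,0,0],[0,0,0.012,0,0,0],[0,0,0,0,0,0],[0,0,0,0,0,0]]
  ]
}}

```text
t: 28.2
tool_pos: [588.7, -378.3, 46.0]
eef_rot: [0.001, 0.231, 0.973, -0.0]
ft_force: [0.0, 0.1, 0.6]
gripper_width: 85.5
finger_force: 0.0
```

```bash
python3 go.py 588.1 -376.5 45;python3 - <<'E'
from h import *
c=bot.read_camera('scene')
a=np.linspace(0,6.283,100)
for n,x,y in(('y',550.4,227.5),('g',436.8,203.7)):
    P=np.c_[x+19*np.cos(a),y+19*np.sin(a),18+0*a]
    q=cv2.projectPoints(P,cv2.Rodrigues(c['R'])[0],c['t'],c['intrinsics'],np.array([c['k1'],0,0,0.]))[0][:,0]
    Q=cv2.projectPoints(np.c_[x+25.5*np.cos(a),y+25.5*np.sin(a),80+0*a],cv2.Rodrigues(c['R'])[0],c['t'],c['intrinsics'],np.array([c['k1'],0,0,0.]))[0][:,0]
    f=lambda q:((np.r_[q.min(0),q.max(0)]-[250,140]*2)*4.5).round(0)
    print(n,'foot',f(q),'rim',f(Q))
E
```

```text
28.2 [ 588.7 -378.3   46. ] [ 1.2e-03 -8.0e-04 -1.0e+00] 85.5 [-0.57  0.77  0.32  1.12 -0.   -0.1 ]
[ 588.1 -376.5   45. ] total units [0.009 0.009 0.007] mm 2
y foot [458. 246. 526. 290.] rim [465. 152. 560. 208.]
g foot [336. 141. 399. 177.] rim [338.  50. 426.  98.]
```

The projected rims match the picture to within about 1 mm. Closing on blue.

Request:
{"method": "step_arm", "body": {
  "steps": [
    [[0.008,0.009,0.006,0,0,0],[0,0,0,0,0,0],[0,0,0,0,0,0],[0,0,0,0,0,0],[0,0,0,0,0,0],[0,0,0,0,0,0],[0,0,0,0,0,0],[0,0,0,0,0,0],[0,0,0,0,0,0],[0,0,0,0,0,0]]
  ],
  "gripper": 1,
  "force": 30
}}

```text
t: 29.25
tool_pos: [588.1, -376.5, 45.0]
eef_rot: [0.001, 0.231, 0.973, -0.0]
ft_force: [0.3, 0.7, 4.6]
gripper_width: 50.5
finger_force: 32.0
```

Request:
{"method": "step_arm", "body": {
  "steps": [
    [[0,0,-0.02,0,0,0],[0,0,-0.05,0,0,0],[0,0,-0.08,0,0,0],[0,0,-0.1,0,0,0],[0,0,-0.1,0,0,0],[0,0,-0.1,0,0,0],[0,0,-0.1,0,0,0],[0,0,-0.1,0,0,0],[0,0,-0.07,0,0,0],[0,0,-0.03,0,0,0],[0,0,0,0,0,0],[0,0,0,0,0,0]]
  ]
}}

```text
t: 30.45
tool_pos: [587.4, -376.0, 156.2]
eef_rot: [-0.001, 0.231, 0.973, 0.0]
ft_force: [-0.6, 0.5, -1.6]
gripper_width: 50.7
finger_force: 31.5
```

```bash
python3 go.py 574.2 113.9 158
```

```text
30.45 [ 587.4 -376.   156.2] [-1.e-03  6.e-04 -1.e+00] 50.7 [-0.57  0.69  0.47  1.35 -0.   -0.1 ]
[574.2 113.9 158. ] total units [ 1.549  2.877 -0.012] mm 490
```

Request:
{"method": "step_arm", "body": {
  "steps": [
    [[0.022,0.04,0,0,0,0],[0.043,0.08,0,0,0,0],[0.065,0.12,0,0,0,0],[0.086,0.16,0,0,0,0],[0.086,0.16,0,0,0,0],[0.086,0.16,0,0,0,0],[0.086,0.16,0,0,0,0],[0.086,0.16,0,0,0,0],[0.086,0.16,0,0,0,0],[0.086,0.16,0,0,0,0],[0.086,0.16,0,0,0,0],[0.086,0.16,0,0,0,0]]
  ]
}}

```text
t: 31.65
tool_pos: [579.1, -87.8, 156.6]
eef_rot: [-0.0, 0.231, 0.973, 0.0]
ft_force: [0.3, -0.3, -1.5]
gripper_width: 50.4
finger_force: 31.5
```

Request:
{"method": "step_arm", "body": {
  "steps": [
    [[0.086,0.16,0,0,0,0],[0.086,0.16,0,0,0,0],[0.086,0.16,0,0,0,0],[0.086,0.16,0,0,0,0],[0.086,0.16,0,0,0,0],[0.086,0.16,0,0,0,0],[0.065,0.12,0,0,0,0],[0.043,0.08,0,0,0,0],[0.022,0.04,0,0,0,0],[0,0,0,0,0,0],[0,0,0,0,0,0],[0,0,0,0,0,0]]
  ]
}}

```text
t: 32.85
tool_pos: [574.6, 113.2, 156.8]
eef_rot: [-0.0, 0.232, 0.973, -0.0]
ft_force: [0.2, -1.1, -1.5]
gripper_width: 50.4
finger_force: 31.5
```

```bash
python3 go.py 574.2 113.9 66
```

```text
32.85 [574.6 113.2 156.8] [-2.e-04 -3.e-04 -1.e+00] 50.4 [ 0.19  0.46  0.08  1.19 -0.    0.66]
[574.2 113.9  66. ] total units [0.004 0.003 0.605] mm 91
```

Request:
{"method": "step_arm", "body": {
  "steps": [
    [[0.004,0,0.04,0,0,0],[0,0,0.08,0,0,0],[0,0,0.08,0,0,0],[0,0,0.08,0,0,0],[0,0,0.08,0,0,0],[0,0,0.08,0,0,0],[0,0,0.07,0,0,0],[0,0,0.05,0,0,0],[0,0,0.03,0,0,0],[0,0,0.018,0,0,0],[0,0,0,0,0,0],[0,0,0,0,0,0]]
  ]
}}

```text
t: 34.05
tool_pos: [574.4, 114.5, 66.1]
eef_rot: [0.0, 0.231, 0.973, 0.0]
ft_force: [1.0, -0.5, -0.6]
gripper_width: 50.2
finger_force: 31.5
```

Request:
{"method": "step_arm", "body": {
  "steps": [
    [[0,0,0.004,0,0,0],[0,0,0.004,0,0,0],[0,0,0,0,0,0],[0,0,0,0,0,0]]
  ]
}}

```text
t: 34.45
tool_pos: [574.0, 114.4, 64.6]
eef_rot: [0.0, 0.231, 0.973, 0.0]
ft_force: [0.7, -0.3, -1.1]
gripper_width: 50.4
finger_force: 31.5
```

Request:
{"method": "step_arm", "body": {
  "steps": [
    [[0,0,0.004,0,0,0],[0,0,0,0,0,0],[0,0,0,0,0,0]]
  ]
}}

```text
t: 34.75
tool_pos: [574.0, 114.4, 63.8]
eef_rot: [-0.0, 0.231, 0.973, 0.0]
ft_force: [-0.2, 0.8, -1.0]
gripper_width: 50.5
finger_force: 31.5
```

Request:
{"method": "step_arm", "body": {
  "steps": [
    [[0,0,0.005,0,0,0],[0,0,0,0,0,0],[0,0,0,0,0,0]]
  ]
}}

```text
t: 35.05
tool_pos: [574.0, 114.4, 63.1]
eef_rot: [-0.0, 0.231, 0.973, -0.0]
ft_force: [-0.2, -0.1, -0.1]
gripper_width: 50.3
finger_force: 31.5
```

Request:
{"method": "step_arm", "body": {
  "steps": [
    [[0,0,0.004,0,0,0],[0,0,0,0,0,0],[0,0,0,0,0,0]]
  ]
}}

```text
t: 35.35
tool_pos: [574.1, 114.5, 62.9]
eef_rot: [0.0, 0.231, 0.973, 0.0]
ft_force: [-1.6, -0.0, 3.3]
gripper_width: 50.2
finger_force: 31.9
```

Request:
{"method": "step_arm", "body": {
  "steps": [
    [[0,0,0,0,0,0],[0,0,0,0,0,0],[0,0,0,0,0,0],[0,0,0,0,0,0],[0,0,-0.05,0,0,0],[0,0,-0.1,0,0,0],[0,0,-0.15,0,0,0],[0,0,-0.2,0,0,0],[0,0,-0.15,0,0,0],[0,0,0,0,0,0],[0,0,0,0,0,0]]
  ],
  "gripper": 0
}}

```text
t: 36.45
tool_pos: [574.3, 114.5, 160.7]
eef_rot: [0.001, 0.231, 0.973, 0.0]
ft_force: [0.1, -0.7, -0.8]
gripper_width: 85.4
finger_force: 0.0
```

```bash
python3 go.py 458.5 -385.2 145
```

```text
36.45 [574.3 114.5 160.7] [ 1.6e-03  3.0e-04 -1.0e+00] 85.4 [0.2  0.46 0.08 1.19 0.   0.66]
[ 458.5 -385.2  145. ] total units [-0.81  -3.322  0.104] mm 513
```

Request:
{"method": "step_arm", "body": {
  "steps": [
    [[-0.022,-0.092,0.003,0,0,0],[-0.045,-0.185,0.006,0,0,0],[-0.045,-0.185,0.006,0,0,0],[-0.045,-0.185,0.006,0,0,0],[-0.045,-0.185,0.006,0,0,0],[-0.045,-0.185,0.006,0,0,0],[-0.045,-0.185,0.006,0,0,0],[-0.045,-0.185,0.006,0,0,0],[-0.045,-0.185,0.006,0,0,0],[-0.045,-0.185,0.006,0,0,0]]
  ]
}}

```text
t: 37.45
tool_pos: [510.4, -151.3, 149.8]
eef_rot: [-0.002, 0.232, 0.973, -0.0]
ft_force: [0.4, 0.9, -0.6]
gripper_width: 85.4
finger_force: 0.0
```

Request:
{"method": "step_arm", "body": {
  "steps": [
    [[-0.045,-0.185,0.006,0,0,0],[-0.045,-0.185,0.006,0,0,0],[-0.045,-0.185,0.006,0,0,0],[-0.045,-0.185,0.006,0,0,0],[-0.045,-0.185,0.006,0,0,0],[-0.045,-0.185,0.006,0,0,0],[-0.045,-0.185,0.006,0,0,0],[-0.045,-0.185,0.006,0,0,0],[-0.022,-0.092,0.003,0,0,0],[0,0,0,0,0,0],[0,0,0,0,0,0],[0,0,0,0,0,0]]
  ]
}}

```text
t: 38.65
tool_pos: [457.7, -384.8, 143.5]
eef_rot: [-0.0, 0.231, 0.973, 0.0]
ft_force: [-0.6, 0.5, 0.2]
gripper_width: 85.5
finger_force: 0.0
```

```bash
python3 go.py 458.5 -385.2 45
```

```text
38.65 [ 457.7 -384.8  143.5] [-6.e-04  1.e-03 -1.e+00] 85.5 [-0.7   0.5   0.1   1.17  0.   -0.23]
[ 458.5 -385.2   45. ] total units [-0.006  0.     0.657] mm 99
```

Request:
{"method": "step_arm", "body": {
  "steps": [
    [[-0.004,0,0.04,0,0,0],[0,0,0.08,0,0,0],[0,0,0.08,0,0,0],[0,0,0.08,0,0,0],[0,0,0.08,0,0,0],[0,0,0.08,0,0,0],[0,0,0.08,0,0,0],[0,0,0.08,0,0,0],[0,0,0.04,0,0,0],[0,0,0.018,0,0,0],[0,0,0,0,0,0],[0,0,0,0,0,0]]
  ]
}}

```text
t: 39.85
tool_pos: [458.6, -386.7, 45.6]
eef_rot: [0.0, 0.231, 0.973, -0.0]
ft_force: [-0.6, -0.1, -0.0]
gripper_width: 85.6
finger_force: 0.0
```

Request:
{"method": "step_arm", "body": {
  "steps": [
    [[0,0,0,0,0,0],[0,0,0,0,0,0],[0,0,0,0,0,0],[0,0,0,0,0,0],[0,0,0,0,0,0],[0,0,0,0,0,0],[0,0,0,0,0,0],[0,0,0,0,0,0],[0,0,0,0,0,0],[0,0,0,0,0,0]]
  ],
  "gripper": 1,
  "force": 30
}}

```text
t: 40.85
tool_pos: [458.8, -386.7, 46.0]
eef_rot: [0.001, 0.231, 0.973, -0.0]
ft_force: [-0.7, 1.8, 4.7]
gripper_width: 50.9
finger_force: 32.0
```

Request:
{"method": "step_arm", "body": {
  "steps": [
    [[0,0,-0.02,0,0,0],[0,0,-0.05,0,0,0],[0,0,-0.08,0,0,0],[0,0,-0.1,0,0,0],[0,0,-0.1,0,0,0],[0,0,-0.1,0,0,0],[0,0,-0.1,0,0,0],[0,0,-0.1,0,0,0],[0,0,-0.07,0,0,0],[0,0,-0.03,0,0,0],[0,0,0,0,0,0],[0,0,0,0,0,0]]
  ]
}}

```text
t: 42.05
tool_pos: [457.9, -386.1, 157.0]
eef_rot: [-0.0, 0.231, 0.973, 0.0]
ft_force: [-0.2, 0.4, -1.7]
gripper_width: 50.8
finger_force: 31.5
```

```bash
python3 go.py 460.6 90.1 158
```

```text
42.05 [ 457.9 -386.1  157. ] [-9.e-04  7.e-04 -1.e+00] 50.8 [-0.7   0.49  0.12  1.2   0.   -0.23]
[460.6  90.1 158. ] total units [ 1.413  2.843 -0.007] mm 476
```

Request:
{"method": "step_arm", "body": {
  "steps": [
    [[0.02,0.04,0,0,0,0],[0.04,0.079,0,0,0,0],[0.06,0.118,0,0,0,0],[0.078,0.158,0,0,0,0],[0.078,0.158,0,0,0,0],[0.078,0.158,0,0,0,0],[0.078,0.158,0,0,0,0],[0.078,0.158,0,0,0,0],[0.078,0.158,0,0,0,0],[0.078,0.158,0,0,0,0],[0.078,0.158,0,0,0,0],[0.078,0.158,0,0,0,0]]
  ]
}}

```text
t: 43.25
tool_pos: [459.1, -106.6, 157.3]
eef_rot: [-0.0, 0.231, 0.973, 0.0]
ft_force: [-0.3, 0.1, -1.7]
gripper_width: 51.3
finger_force: 31.6
```

Request:
{"method": "step_arm", "body": {
  "steps": [
    [[0.078,0.158,0,0,0,0],[0.078,0.158,0,0,0,0],[0.078,0.158,0,0,0,0],[0.078,0.158,0,0,0,0],[0.078,0.158,0,0,0,0],[0.078,0.158,0,0,0,0],[0.06,0.118,0,0,0,0],[0.04,0.079,0,0,0,0],[0.02,0.04,0,0,0,0],[0,0,0,0,0,0],[0,0,0,0,0,0],[0,0,0,0,0,0]]
  ]
}}

```text
t: 44.45
tool_pos: [461.2, 89.0, 157.6]
eef_rot: [-0.0, 0.232, 0.973, -0.0]
ft_force: [0.6, 0.1, -1.2]
gripper_width: 51.1
finger_force: 31.6
```

```bash
python3 go.py 460.6 90.1 66
```

```text
44.45 [461.2  89.  157.6] [-2.e-04 -3.e-04 -1.e+00] 51.1 [ 0.19  0.25 -0.24  1.09 -0.    0.66]
[460.6  90.1  66. ] total units [0.007 0.005 0.61 ] mm 92
```

Request:
{"method": "step_arm", "body": {
  "steps": [
    [[0.006,0,0.04,0,0,0],[0,0,0.08,0,0,0],[0,0,0.08,0,0,0],[0,0,0.08,0,0,0],[0,0,0.08,0,0,0],[0,0,0.08,0,0,0],[0,0,0.07,0,0,0],[0,0,0.05,0,0,0],[0,0,0.03,0,0,0],[0,0,0.018,0,0,0],[0,0,0,0,0,0],[0,0,0,0,0,0]]
  ]
}}

```text
t: 45.65
tool_pos: [460.8, 90.2, 66.7]
eef_rot: [0.0, 0.231, 0.973, 0.0]
ft_force: [1.0, 0.1, -1.9]
gripper_width: 50.9
finger_force: 31.6
```

Request:
{"method": "step_arm", "body": {
  "steps": [
    [[0,0,0.005,0,0,0],[0,0,0.005,0,0,0],[0,0,0.003,0,0,0],[0,0,0,0,0,0],[0,0,0,0,0,0]]
  ]
}}

```text
t: 46.15
tool_pos: [460.5, 90.2, 64.5]
eef_rot: [0.0, 0.231, 0.973, 0.0]
ft_force: [0.0, -0.2, -2.0]
gripper_width: 51.0
finger_force: 31.6
```

Request:
{"method": "step_arm", "body": {
  "steps": [
    [[0,0,0.004,0,0,0],[0,0,0,0,0,0],[0,0,0,0,0,0]]
  ]
}}

```text
t: 46.45
tool_pos: [460.6, 90.2, 64.0]
eef_rot: [0.0, 0.231, 0.973, 0.0]
ft_force: [-1.0, 0.2, 0.1]
gripper_width: 50.8
finger_force: 31.7
```

Request:
{"method": "step_arm", "body": {
  "steps": [
    [[0,0,0.003,0,0,0],[0,0,0,0,0,0],[0,0,0,0,0,0]]
  ]
}}

```text
t: 46.75
tool_pos: [460.6, 90.2, 63.9]
eef_rot: [0.0, 0.231, 0.973, 0.0]
ft_force: [-1.8, -0.7, 5.6]
gripper_width: 50.8
finger_force: 32.1
```

Contact made. Release, rise, then swing clear towards the start side.

Request:
{"method": "step_arm", "body": {
  "steps": [
    [[0,0,0,0,0,0],[0,0,0,0,0,0],[0,0,0,0,0,0],[0,0,0,0,0,0],[0,0,-0.05,0,0,0],[0,0,-0.1,0,0,0],[0,0,-0.15,0,0,0],[0,0,-0.2,0,0,0],[0,0,-0.2,0,0,0],[0,0,-0.15,0,0,0],[0,0,-0.1,0,0,0],[0,0,0,0,0,0]]
  ],
  "gripper": 0
}}

```text
t: 47.95
tool_pos: [462.1, 90.5, 208.7]
eef_rot: [0.003, 0.231, 0.973, 0.001]
ft_force: [-0.2, 0.3, -0.0]
gripper_width: 85.5
finger_force: 0.0
```

Request:
{"method": "step_arm", "body": {
  "steps": [
    [[0,-0.1,0,0,0,0],[0,-0.15,0,0,0,0],[0,-0.15,0,0,0,0],[0,-0.15,0,0,0,0],[0,-0.15,0,0,0,0],[0,-0.15,0,0,0,0],[0,-0.15,0,0,0,0],[0,-0.1,0,0,0,0],[0,0,0,0,0,0],[0,0,0,0,0,0]]
  ]
}}

```text
t: 48.95
tool_pos: [385.3, -57.4, 205.1]
eef_rot: [-0.001, 0.232, 0.973, 0.0]
ft_force: [-0.0, -0.2, 0.3]
gripper_width: 85.5
finger_force: 0.0
```

Run:
```python
from h import *
t=bot.read_camera('top')['frame'][145:275,120:400,::-1];s=bot.read_camera('scene')['frame'][130:275,80:410,::-1]
t=cv2.resize(t,(600,279));s=cv2.resize(s,(700,308));I=np.zeros((590,700,3),np.uint8);I[:279,:600]=t;I[280:588]=s;cv2.imwrite('pics/end.png',I)
```

```text
(no output)
```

View pics/end.png

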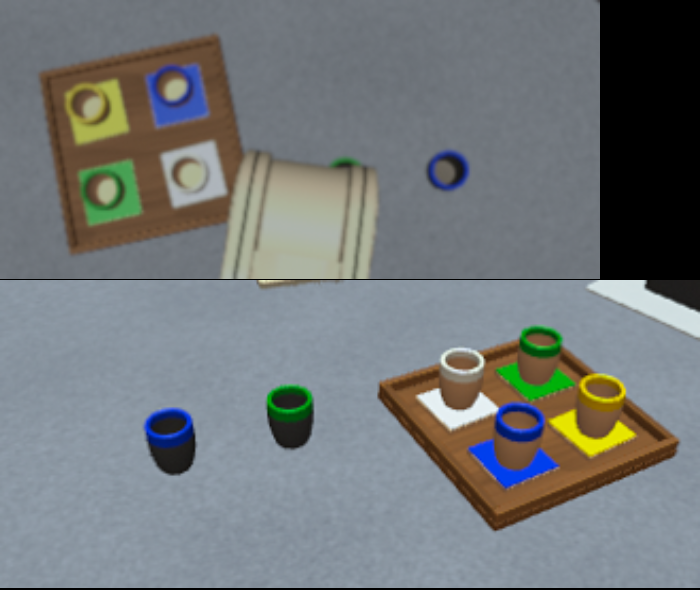

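All four fired cups stand upright in the middle of their own tiles: white (461,380), green (540,355), blue (519,440) and yellow (600,405) in the lower view. Both raw cups still stand in place at (170,440) and (290,415).

```bash
python3 -c "
from cell import bot
print(bot.job_done())"
```

```text
the job is handed in; nothing more can be done
None
```

All four glazed cups stand upright on the drip tiles of their own colours, both raw cups are still where they stood, and the job was handed in after about 49 s of the 112 s allowed.

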